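# Sort the closed canisters by weight

### The arm

A 7-joint arm with a two-finger parallel gripper is mounted at the origin on the work surface. World frame = base frame: x ahead of the robot, y to its left, z up, the work surface at z = 0. Lengths are in mm, angles in degrees, forces in N, time in s.
With the tool pointing down it reaches from about 400 to 900 mm from the base axis. Payload 5.6 kg.
Tool frame: the origin (TCP) lies on the centre line of the jaws, within the pads' length; the fingertips stand r.finger_overhang ahead of it and the grasp point (between the pads) lies 5 mm behind it (r.finger_overhang is the distance from the TCP to the fingertips, in mm); y points along the fingers, x is the direction in which the jaws open and shut, and the axes are right-handed (so a half turn about y gives the same grasp; the last joint's range is limited). The gripper opens to 92 mm and grips with 3 to 60 N. Pads are 20 mm wide; open, the fingers measure 128 mm over their backs; the gripper's body (75 mm by 189 mm) begins 69 mm behind the grasp point.
Start: joints at [-75.287, 26.786, -0.665, 91.828, 0.344, 61.387, -3.226], TCP at [192.005, 621.001, 228.592] pointing down, gripper open.
Joint ranges: [-144.91, 144.91], [-17.63, 115.5], [-89.93, 88.59], [15.96, 139.68], [-74.01, 254.01], [8.47, 105.57], [-167.45, 167.45]. Speed limits (degrees/s): [147.25, 147.25, 180, 180, 180, 180, 180].

### API

Orientations are given as [roll, pitch, yaw] about the fixed x, y, z axes, in that order (R = Rz(yaw) Ry(pitch) Rx(roll)).
In Python, from station import r gives the robot as it stands. The module is installed in compiled form; this text tells all that it offers.
- The arm moves only by the shell command python3 -m jog 'ROWS' [FORCE]. ROWS is JSON, one flat list of numbers, 5 for each row, row after row: the opening, from 0 (shut) to 1 (fully open), then the shift along the tool's x, y, z in cm, then the turn about the tool's y in degrees. In form: [claw, x, y, z, yaw, claw, x, y, z, yaw, ...]. A call has 1 to 8 rows; each row shifts and turns the pose as measured when the row begins, along the tool's axes as they then stand; what a row does not reach is not made up. A row lasts 1/10 s, in which the tool goes at most 50 mm and 8.59 degrees, less where a joint would pass 70% of its speed; a pose out of reach is approached as far as the arm can. A call is refused whole if a number of a shift passes 5 or a number of a turn 8.59, either way. A call with a gripper value outside its range is refused whole. The fingers move at their own pace and stop on an object; FORCE is the grip in N (left out, the last holds). Time passes only in rows, so rows that do not move let the fingers close. It gives the time, the measured TCP pose, the force and the opening at its end, in the units of the state.
- r.get_state(): the state, without advancing time (a new reading comes with each control period).
- r.capture(name): name is "scene" or "top" or "wrist"; returns a dict with "image" (400x640x3 uint8, red, green, blue), "K" (3x3 intrinsics, pixels), "camera_from_world" (4x4, takes a point from world to camera coordinates); the wrist camera has in their place "mount" (4x4, takes a point from camera to tool coordinates, whose origin is the TCP and whose axes are the tool frame's). Camera axes: x right, y up, looking along -z (the intrinsics and any distortion apply to the point x, -y, -z); pixel columns grow to the right and rows downward; lengths in mm; the calibration is good to about 2 mm. A picture is of the moment at which its call begins: read the wrist's pose just before it. There is no depth.
- r.finish_job(): hands the job in, once; it reports no verdict.
The state is a dict: "time_s": time; "joint_positions": joint angles; "joint_velocities": joint speeds; "tau": joint torques, N m; "position": TCP position; "tool_rot": TCP orientation; "wrist_force": force on the tool from outside, world axes, zero at the start; "ft_torque": the same for the moment, N m; "gripper_width": finger opening in mm.
Only numpy, scipy, OpenCV 4.12 (cv2) and the standard library are available. Lean on these libraries where they do the work, as an engineer would, in place of code of your own. Each camera call takes 0.05 s, during which the arm holds its last target. There are 200 camera calls.

### The job

Three same-looking closed steel canisters have come back to the brewhouse bench and only their weight tells what is inside: feel which is which by lifting them. Stand the heaviest (the valve core) in the round dish, the middle one (the pipe clamp) in the square tray and the lightest (just a gasket) in the long narrow tray, each flat on the tray's floor. Keep them upright, set them down softly rather than dropping them, and leave the other things on the bench where they are.

Things in the scene. Friction and masses are not known exactly. Their poses are not given: they have to be found in the camera images.
- canister_a_center (a point): Centre, half-way up, of one of the three same-looking closed round canisters: bare metal, dark flat lid that does not come off, 60 mm across (lid 61 mm), 96 mm tall, standing upright (so its underside is 48 mm below this point), z axis up.
- canister_a: The same canister a; origin at the centre of its underside. Shell 200 g; loose inside, unseen, 48 mm across: in one canister a valve core, in one a pipe clamp, in one a gasket. In all they weigh 0.62 to 0.78 kg (core), 0.38 to 0.46 kg (clamp) and 0.22 kg (gasket). Which canister holds which changes every time and is not tied to its name or place.
- canister_b_center (a point): Centre, half-way up, of one of the three same-looking closed round canisters: bare metal, dark flat lid that does not come off, 60 mm across (lid 61 mm), 96 mm tall, standing upright (so its underside is 48 mm below this point), z axis up.
- canister_b: The same canister b; origin at the centre of its underside. Shell 200 g; loose inside, unseen, 48 mm across: in one canister a valve core, in one a pipe clamp, in one a gasket. In all they weigh 0.62 to 0.78 kg (core), 0.38 to 0.46 kg (clamp) and 0.22 kg (gasket). Which canister holds which changes every time and is not tied to its name or place.
- canister_c_center (a point): Centre, half-way up, of one of the three same-looking closed round canisters: bare metal, dark flat lid that does not come off, 60 mm across (lid 61 mm), 96 mm tall, standing upright (so its underside is 48 mm below this point), z axis up.
- canister_c: The same canister c; origin at the centre of its underside. Shell 200 g; loose inside, unseen, 48 mm across: in one canister a valve core, in one a pipe clamp, in one a gasket. In all they weigh 0.62 to 0.78 kg (core), 0.38 to 0.46 kg (clamp) and 0.22 kg (gasket). Which canister holds which changes every time and is not tied to its name or place.
- dish_floor (a point): Centre of the upper face of the inner floor (4 mm above the bench) of the round dish: dark steel, 124 mm across outside, 116 mm inside; its rim stands 12 mm above the bench. Fixed to the bench; which of the three trays stands left, middle or right changes.
- dish: The same dish; origin at the centre of its underside, on the bench.
- square_tray_floor (a point): Centre of the upper face of the inner floor (4 mm above the bench) of the square tray: dark steel, 120 x 120 mm outside, 112 x 112 mm inside; its rim stands 12 mm above the bench. Fixed to the bench; which of the three trays stands left, middle or right changes.
- square_tray: The same square tray; origin at the centre of its underside, on the bench.
- long_tray_floor (a point): Centre of the upper face of the inner floor (4 mm above the bench) of the long narrow tray: dark steel, 88 x 160 mm outside, 80 x 152 mm inside, long along its own y; its rim stands 12 mm above the bench. Fixed to the bench; which of the three trays stands left, middle or right changes.
- long_tray: The same long tray; origin at the centre of its underside, on the bench.
- ferrule: Bystander, to be left alone: short steel ring, 50 mm across, 18 mm tall. Origin at its underside (for the wrench and brush near the middle of the length), on the bench.
- end_cap: Bystander, to be left alone: steel end cap, 50 mm across, 22 mm tall, with a boss. Origin at its underside (for the wrench and brush near the middle of the length), on the bench.
- wrench: Bystander, to be left alone: steel wrench, 170 mm long, lying flat. Origin at its underside (for the wrench and brush near the middle of the length), on the bench.
- beaker: Bystander, to be left alone: open steel cup, 80 mm across, 100 mm tall. Origin at its underside (for the wrench and brush near the middle of the length), on the bench.
- jar: Bystander, to be left alone: amber glass jar, 72 mm across, 100 mm tall. Origin at its underside (for the wrench and brush near the middle of the length), on the bench.
- spool: Bystander, to be left alone: flanged steel pipe spool, 64 mm across, 80 mm tall, standing. Origin at its underside (for the wrench and brush near the middle of the length), on the bench.
- brush: Bystander, to be left alone: brush, 180 mm long, lying flat. Origin at its underside (for the wrench and brush near the middle of the length), on the bench.
Mind the look-alikes: they are no part of the job. Leave any blue look-alike of the canister_a alone.

How it is judged (in metres and radians):
At the end, for the whole second after the job is handed in: The heaviest canister rests in the round dish (centre within 36 mm of its centre, pressing on it with more than 5.2 N), the middle one in the square tray (within 42 mm, 3.0 to 5.2 N) and the lightest in the long tray (within 52 mm, 1.2 to 3.0 N), all upright within 0.06 rad, at rest (((horizontal distance between canister_a_center and dish_floor below 0.036 m and angle between canister_a_center's own z axis and vertical below 0.06 rad and linear speed of canister_a below 0.02 m/s and contact force between canister_a and dish above 5.2 N) or (horizontal distance between canister_b_center and dish_floor below 0.036 m and angle between canister_b_center's own z axis and vertical below 0.06 rad and linear speed of canister_b below 0.02 m/s and contact force between canister_b and dish above 5.2 N) or (horizontal distance between canister_c_center and dish_floor below 0.036 m and angle between canister_c_center's own z axis and vertical below 0.06 rad and linear speed of canister_c below 0.02 m/s and contact force between canister_c and dish above 5.2 N)) and ((horizontal distance between canister_a_center and square_tray_floor below 0.042 m and angle between canister_a_center's own z axis and vertical below 0.06 rad and linear speed of canister_a below 0.02 m/s and contact force between canister_a and square_tray between 3 and 5.2 N) or (horizontal distance between canister_b_center and square_tray_floor below 0.042 m and angle between canister_b_center's own z axis and vertical below 0.06 rad and linear speed of canister_b below 0.02 m/s and contact force between canister_b and square_tray between 3 and 5.2 N) or (horizontal distance between canister_c_center and square_tray_floor below 0.042 m and angle between canister_c_center's own z axis and vertical below 0.06 rad and linear speed of canister_c below 0.02 m/s and contact force between canister_c and square_tray between 3 and 5.2 N)) and ((horizontal distance between canister_a_center and long_tray_floor below 0.052 m and angle between canister_a_center's own z axis and vertical below 0.06 rad and linear speed of canister_a below 0.02 m/s and contact force between canister_a and long_tray between 1.2 and 3 N) or (horizontal distance between canister_b_center and long_tray_floor below 0.052 m and angle between canister_b_center's own z axis and vertical below 0.06 rad and linear speed of canister_b below 0.02 m/s and contact force between canister_b and long_tray between 1.2 and 3 N) or (horizontal distance between canister_c_center and long_tray_floor below 0.052 m and angle between canister_c_center's own z axis and vertical below 0.06 rad and linear speed of canister_c below 0.02 m/s and contact force between canister_c and long_tray between 1.2 and 3 N))); the robot touches nothing.
It fails at once if a canister is tipped more than about 35 degrees (angle between any of canister_a_center, canister_b_center, canister_c_center's own z axis and vertical above 0.6 rad).
It fails at once if a canister is dropped or knocked along: it moves at over 0.4 m/s (a fall of about 8 mm) while no finger touches it ((linear speed of canister_a above 0.4 m/s and contact force between canister_a and the fingers below 0.01 N) or (linear speed of canister_b above 0.4 m/s and contact force between canister_b and the fingers below 0.01 N) or (linear speed of canister_c above 0.4 m/s and contact force between canister_c and the fingers below 0.01 N)).
It fails at once if a bystander is shifted more than 30 mm (distance of any of ferrule, end_cap, wrench, beaker, jar, spool, brush from where it was at the start of the episode above 0.03 m).
It also fails if it takes over 66 s, if anything falls off the work surface, if the arm or the gripper's body presses on something with over 40 N, if the wrist force passes 120 N, or if a joint passes its speed limit or range.

## Working session

There is one attempt and no reset: what is moved stays moved. The work goes in short steps, Python scripts to look and compute and a shell command to move; the robot and the scene stay as the last step left them, time stands still between calls to the robot, and variables do not carry over. Pictures are saved under pics/ and viewed, on a budget of 10 in all, crops included, one or two more only if the job needs it, and the job is handed in when it is done.

```bash
mkdir -p pics
python3 - <<'E'
from station import r
import cv2,numpy as np
s=r.get_state();print(s, r.finger_overhang)
for n in("scene","top"):
    c=r.capture(n);cv2.imwrite(f"pics/{n}0.png",c["image"][:,:,::-1]);np.savez(f"{n}0.npz",**c);print(n,c.keys(),c["K"].tolist(),np.round(c["camera_from_world"],3).tolist())
E
```

```text
{'time_s': 0.0, 'joint_positions': array([-75.28642508,  26.83625953,  -0.66576174,  91.87849157,
         0.34413127,  61.38507064,  -3.22460705]), 'joint_velocities': array([ 0.04799354, -0.09023471,  0.04210769,  0.0724146 , -0.01321979,
       -0.0961288 ,  0.03437531]), 'tau': array([-2.41284051e-04, -5.20554149e+01, -1.27381834e-02, -2.43746656e+01,
       -5.66988077e-02,  1.71718758e-02,  1.43278648e-04]), 'position': array([191.86320285, 620.48191437, 227.65493284]), 'tool_rot': array([-90.00676962,   0.09760557,  72.82120469]), 'wrist_force': array([ 0.31429623, -0.02245589, -1.03037499]), 'ft_torque': array([ 0.07112296,  0.06034416, -0.00098956]), 'gripper_width': 91.64707259857299} 14.0
scene dict_keys(['image', 'K', 'camera_from_world']) [[468.86457341160644, 0.0, 320.01234849240205], [0.0, 468.86457341160644, 202.60858918462338], [0.0, 0.0, 1.0]] [[-0.617, 0.787, 0.008, 327.598], [-0.527, -0.421, 0.738, 221.122], [0.584, 0.451, 0.674, -1501.298], [0.0, 0.0, 0.0, 1.0]]
top dict_keys(['image', 'K', 'camera_from_world']) [[511.1836712110087, 0.0, 308.25114514555884], [0.0, 511.1836712110087, 204.21776992976086], [0.0, 0.0, 1.0]] [[-0.01, -1.0, -0.004, -12.889], [0.996, -0.01, 0.094, -564.172], [-0.094, -0.003, 0.996, -1447.949], [0.0, 0.0, 0.0, 1.0]]
```

View pics/top0.png

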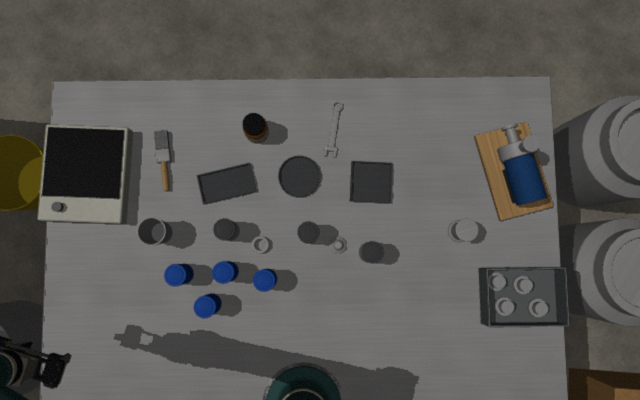

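View pics/scene0.png

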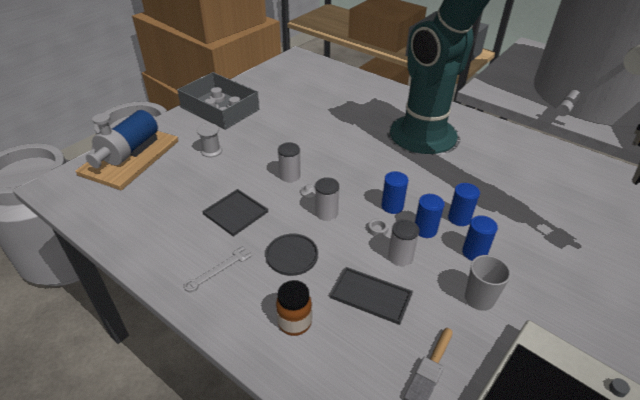

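Top view: dark-lidded bare canisters are at (226,229), (309,232), (372,252). The things that could be mistaken for them are the four blue look-alikes at (178,274), (225,271), (265,280), (207,306), the beaker at (154,231), the spool at (464,231), and the jar at (255,126) with its dark lid. I choose the three bare ones. The trays are long (228,183), dish (300,176) and square (372,182). Next I measure and check in a close crop.

```bash
cat > h.py <<'E'
import numpy as np,cv2
def ray(c,u,v,z):
    K=c["K"];M=c["camera_from_world"];R=M[:3,:3];o=-R.T@M[:3,3]
    d=R.T@np.array([(u-K[0,2])/K[0,0],-(v-K[1,2])/K[1,1],-1]);return (o+d*(z-o[2])/d[2])[:2]
def proj(c,p):
    q=c["camera_from_world"]@np.append(p,1);K=c["K"]
    return K[0,0]*q[0]/-q[2]+K[0,2],-K[1,1]*q[1]/-q[2]+K[1,2]
E
python3 - <<'E'
from h import *
c=np.load("top0.npz");im=c["image"][:,:,::-1].copy();g=cv2.cvtColor(im,cv2.COLOR_BGR2GRAY);hsv=cv2.cvtColor(im,cv2.COLOR_BGR2HSV)
print({k:int(g[v[1],v[0]]) for k,v in dict(lid=(226,229),lid2=(372,252),tray=(228,183),dish=(300,176),sh=(250,236),body=(223,224)).items()})
x0,y0=130,90
big=cv2.resize(im[90:300,130:400],None,fx=2.9,fy=2.9,interpolation=cv2.INTER_CUBIC)
m=((g<68)&(hsv[:,:,1]<90)).astype(np.uint8)
cs,_=cv2.findContours(m,cv2.RETR_EXTERNAL,cv2.CHAIN_APPROX_NONE)
for k in cs:
    a=cv2.contourArea(k);(u,v),(w,h),an=cv2.minAreaRect(k)
    if a>150 and 130<u<400 and 90<v<300:
        M=cv2.moments(k);u,v=M['m10']/a,M['m01']/a
        print(a,np.round((u,v,w,h,an),1),"z96",ray(c,u,v,96).round(),"z12",ray(c,u,v,8).round())
        cv2.drawContours(big,[((k-[x0,y0])*2.9+1.4).astype(int)],-1,(0,255,0),1)
cv2.imwrite("pics/crop1.png",big)
E
```

```text
{'lid': 50, 'lid2': 51, 'tray': 52, 'dish': 50, 'sh': 66, 'body': 50}
339.0 [284.6 280.   26.8  20.2   3.8] z96 [352.  47.] z12 [347.  52.]
344.0 [200.9 274.9  27.5  20.    5.2] z96 [368. 275.] z12 [364. 293.]
305.5 [245.3 272.2  25.7  19.2   5.2] z96 [374. 154.] z12 [370. 165.]
631.0 [378.4 252.7  38.2  21.1   3.4] z96 [ 423. -208.] z12 [ 423. -220.]
642.5 [316.5 233.4  39.6  20.8   8.1] z96 [477. -41.] z12 [480. -42.]
625.5 [178.8 234.1  33.7  26.    8.1] z96 [479. 336.] z12 [482. 359.]
717.0 [234.5 230.5  44.9  20.7   9.5] z96 [487. 184.] z12 [491. 197.]
329.5 [147.6 230.4  21.   25.4   7.1] z96 [490. 422.] z12 [494. 450.]
1602.0 [227.  183.2  30.2  56.3  76.6] z96 [618. 205.] z12 [630. 219.]
1614.0 [371.1 181.7  42.4  40.4   2.4] z96 [ 618. -193.] z12 [ 630. -203.]
1337.0 [299.5 176.2  40.   43.   90. ] z96 [636.   5.] z12 [649.   6.]
157.5 [169.6 157.9   6.   59.    0. ] z96 [690. 364.] z12 [707. 389.]
1170.0 [131.5 175.2  15.8  94.4   4.8] z96 [643. 469.] z12 [657. 500.]
399.5 [272.8 134.4  38.   22.   -0. ] z96 [754.  78.] z12 [774.  84.]
339.5 [253.3 123.2  21.   21.   90. ] z96 [786. 132.] z12 [809. 142.]
```

View pics/crop1.png

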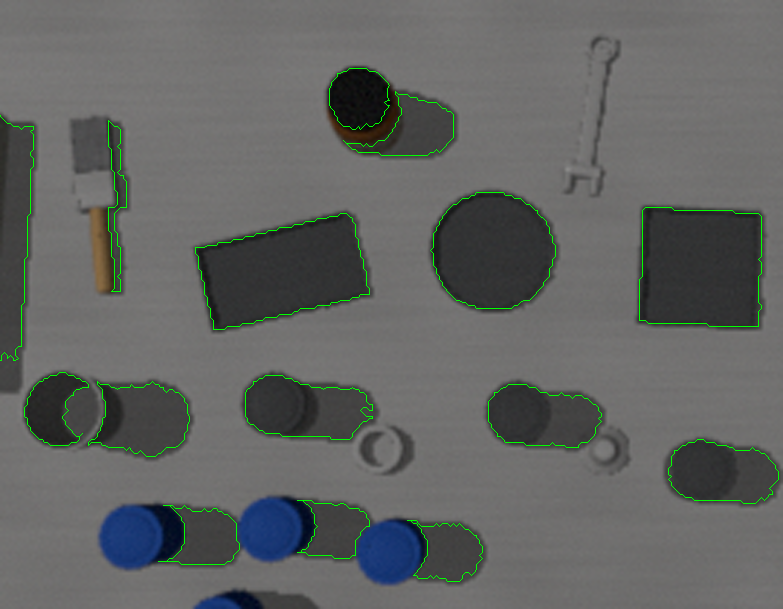

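The crop confirms the three bare dark-lidded canisters, with lids at crop px (277,407), (520,417), (701,473). The blue ones are clearly different and will be left alone. The trays are well outlined.

```bash
cat >> h.py <<'E'
def go(p,s):
    y=np.radians(s["tool_rot"][2]);d=np.array(p)-s["position"][:2]
    return np.round(np.array([d@[np.cos(y),np.sin(y)],d@[-np.sin(y),np.cos(y)]])/10,2)
E
python3 - <<'E'
from h import *
from station import r
t=np.load("top0.npz");s=np.load("scene0.npz");st=r.get_state()
for n,q in dict(A=(277,407),B=(520,417),C=(701,473)).items():
    p=ray(t,(q[0]-1.4)/2.9+130,(q[1]-1.4)/2.9+90,96)
    print(n,p.round(),"scene px of lid",np.round(proj(s,[*p,96])),"shift",go(p,st))
for n,q in dict(L=(227,183.2),S=(371.1,181.7),D=(299.5,176.2)).items():
    p=ray(t,*q,8);print(n,p.round(),np.round(proj(s,[*p,8])))
E
```

```text
A [489. 210.] scene px of lid [405. 227.] shift [-30.47 -40.56]
B [478. -20.] scene px of lid [327. 183.] shift [-52.71 -46.21]
C [ 423. -189.] scene px of lid [290. 148.] shift [-70.49 -46.03]
L [630. 219.] [371. 293.]
S [ 630. -203.] [235. 210.]
D [649.   6.] [292. 252.]
```

```bash
python3 -m jog '[1,-3,0,-4,0, 1,-3,0,-4,0, 1,-3,0,-4,0, 1,-3,0,-4,0, 1,-3,0,-4,0, 1,-3,0,-4,0, 1,-3,0,-4,0, 1,-3,0,-4,0]' 25
cat > st.py <<'E'
from h import *
from station import r
import sys
s=r.get_state();print("t",s["time_s"].__round__(2),"pos",s["position"].round(1),"rot",s["tool_rot"].round(2),"F",s["wrist_force"].round(2),"w",round(s["gripper_width"],1))
for n,p in dict(A=(489,210),B=(478,-20),C=(423,-189),L=(630,219),S=(630,-203),D=(649,6)).items(): print(n,go(p,s),end="; ")
E
python3 st.py
```

```text
time_s: 0.9
position: [422.5, 299.4, 223.6]
tool_rot: [-89.7, 0.3, 73.7]
wrist_force: [0.9, -0.0, 1.1]
gripper_width: 91.9
t 0.9 pos [422.5 299.4 223.6] rot [-89.72   0.26  73.73] F [ 0.88 -0.02  1.09] w 91.9
A [-6.72 -8.89]; B [-29.11 -14.27]; C [-46.87 -13.73]; L [ -1.91 -22.17]; S [-42.42 -33.99]; D [-21.82 -29.96];
```

```bash
python3 -m jog '[1,-3,0,-4,0, 1,-3,0,-4,0, 1,-1,0,-1.2,0, 1,0,0,0,0]'; python3 st.py
python3 - <<'E'
from h import *
from station import r
s=r.get_state();c=r.capture("wrist");cv2.imwrite("pics/w1.png",c["image"][:,:,::-1]);np.savez("w1.npz",**c,pos=s["position"],rot=s["tool_rot"])
print(c["mount"].round(3).tolist(),c["K"].tolist())
E
```

```text
time_s: 1.3
position: [494.2, 197.6, 223.0]
tool_rot: [-89.8, 0.4, 73.0]
wrist_force: [0.3, 0.3, 1.0]
gripper_width: 91.5
t 1.3 pos [494.2 197.6 223. ] rot [-89.81   0.41  73.02] F [0.33 0.29 1.02] w 91.5
A [1.04 0.86]; B [-21.28  -4.81]; C [-39.05  -4.48]; L [  6.01 -12.37]; S [-34.35 -24.69]; D [-13.8 -20.4]; [[1.0, 0.0, -0.0, -0.936], [-0.0, 0.242, -0.97, -156.892], [-0.0, 0.97, 0.242, 67.769], [0.0, 0.0, 0.0, 1.0]] [[291.2956700959299, 0.0, 316.7364252046349], [0.0, 291.2956700959299, 199.14933724440684], [0.0, 0.0, 1.0]]
```

View pics/w1.png

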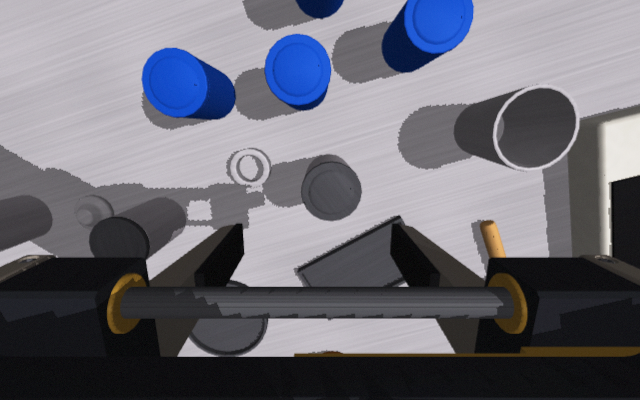

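Wrist view: lid A is centred at (331,190) between the jaws and lid B is at (119,239). The ferrule is to the left, and the blue ones and the beaker are clear of it.

```bash
cat >> h.py <<'E'
from scipy.spatial.transform import Rotation as Ro
def wray(c,pos,rot,u,v,z):
    K=c["K"];M=c["mount"];T=Ro.from_euler("xyz",rot,degrees=True).as_matrix()
    o=T@M[:3,3]+pos;d=T@M[:3,:3]@np.array([(u-K[0,2])/K[0,0],-(v-K[1,2])/K[1,1],-1]);return (o+d*(z-o[2])/d[2])[:2]
E
python3 - <<'E'
from h import *
c=np.load("w1.npz")
for q in((331,190),(119,239)):
  p=wray(c,c["pos"],c["rot"],*q,96);print(p,go(p,{"position":c["pos"],"tool_rot":c["rot"]}))
E
```

```text
[491.29094504 211.50545103] [1.25 0.68]
[477.14767999 -14.9776823 ] [-20.83  -4.58]
```

```bash
python3 -m jog '[1,1.2,0,0.7,0, 1,0,0,0,0, 1,0,4,0,0, 1,0,4,0,0, 1,0,3,0,0, 1,0,0,0,0]'; python3 st.py
```

```text
time_s: 1.95
position: [484.6, 225.7, 111.0]
tool_rot: [-89.8, 0.0, 74.2]
wrist_force: [-0.5, -0.3, 0.7]
gripper_width: 91.8
t 1.95 pos [484.6 225.7 111. ] rot [-8.976e+01  3.000e-02  7.419e+01] F [-0.48 -0.28  0.72] w 91.8
A [-1.39 -0.85]; B [-23.82  -6.05]; C [-41.58  -5.37]; L [  3.31 -14.17]; S [-37.29 -25.66]; D [-16.66 -21.8 ];
```

```bash
python3 -m jog '[1,0,0,0,0, 1,0,0,0,0]'; python3 st.py
```

```text
time_s: 2.15
position: [484.1, 228.4, 112.3]
tool_rot: [-89.8, -0.0, 74.4]
wrist_force: [0.5, 0.9, 0.4]
gripper_width: 92.2
t 2.15 pos [484.1 228.4 112.3] rot [-8.976e+01 -3.000e-02  7.442e+01] F [0.45 0.93 0.43] w 92.2
A [-1.64 -0.96]; B [-24.09  -6.08]; C [-41.85  -5.32]; L [  3.01 -14.3 ]; S [-37.64 -25.64]; D [-17.   -21.85];
```

```bash
python3 -m jog '[1,-1.4,0,-1,0, 1,0,0,0,0, 1,0,0,0,0]'; python3 st.py;python3 -m jog '[1,0,0,0,0]'; python3 st.py
```

```text
time_s: 2.45
position: [492.1, 215.4, 117.0]
tool_rot: [-90.1, -0.4, 74.6]
wrist_force: [-0.1, 0.5, 0.4]
gripper_width: 91.6
t 2.45 pos [492.1 215.4 117. ] rot [-90.06  -0.4   74.58] F [-0.09  0.47  0.38] w 91.6
A [-0.6   0.15]; B [-23.06  -4.9 ]; C [-40.82  -4.1 ]; L [  4.02 -13.2 ]; S [-36.66 -24.42]; D [-16.01 -20.7 ]; time_s: 2.55
position: [492.4, 216.1, 118.0]
tool_rot: [-90.1, -0.5, 74.6]
wrist_force: [-0.5, 0.7, -0.0]
gripper_width: 92.1
t 2.55 pos [492.4 216.1 118. ] rot [-90.12  -0.48  74.58] F [-0.48  0.69 -0.03] w 92.1
A [-0.68  0.17]; B [-23.14  -4.88]; C [-40.89  -4.08]; L [  3.94 -13.18]; S [-36.74 -24.4 ]; D [-16.09 -20.68];
```

```bash
python3 -m jog '[1,-0.5,3.2,0.1,0, 1,0,3.2,0,0, 1,0,0,0,0]'; python3 st.py
```

```text
time_s: 2.85
position: [492.2, 215.4, 55.5]
tool_rot: [-90.4, -0.8, 74.7]
wrist_force: [-0.8, 0.2, -0.4]
gripper_width: 92.0
t 2.85 pos [492.2 215.4  55.5] rot [-90.38  -0.83  74.71] F [-0.79  0.22 -0.39] w 92.0
A [-0.61  0.16]; B [-23.08  -4.84]; C [-40.84  -3.99]; L [  3.98 -13.2 ]; S [-36.73 -24.33]; D [-16.07 -20.65];
```

```bash
python3 -m jog '[0.7,-0.4,0.1,0,0, 0.6,0,0,0,0, 0.5,0,0,0,0, 0.4,0,0,0,0, 0.4,0,0,0,0]' 30; python3 st.py; python3 -m jog '[0.4,0,0,0,0]'; python3 st.py
```

```text
time_s: 3.35
position: [493.1, 213.1, 58.9]
tool_rot: [-90.6, -1.1, 74.8]
wrist_force: [0.9, 0.7, -1.5]
gripper_width: 60.2
t 3.35 pos [493.1 213.1  58.9] rot [-90.6   -1.07  74.75] F [ 0.92  0.67 -1.51] w 60.2
A [-0.41  0.32]; B [-22.89  -4.67]; C [-40.64  -3.81]; L [  4.17 -13.05]; S [-36.55 -24.15]; D [-15.88 -20.49]; time_s: 3.45
position: [493.2, 213.2, 59.2]
tool_rot: [-90.6, -1.1, 74.8]
wrist_force: [-0.3, -0.1, -2.1]
gripper_width: 59.9
t 3.45 pos [493.2 213.2  59.2] rot [-90.61  -1.09  74.76] F [-0.25 -0.15 -2.07] w 59.9
A [-0.42  0.32]; B [-22.9   -4.67]; C [-40.65  -3.81]; L [  4.15 -13.05]; S [-36.56 -24.15]; D [-15.9  -20.49];
```

```bash
cat > weigh.py <<'E'
from station import r
import numpy as np
F=[];T=[]
for i in range(8):
    r.capture("top");s=r.get_state();F.append(s["wrist_force"]);T.append(s["position"])
print(np.mean(F,0).round(2),np.std(F,0).round(2),"pos",T[0].round(1),T[-1].round(1),s["tool_rot"].round(2))
E
python3 -m jog '[0.4,0,-1,0,0, 0.4,0,-2,0,0, 0.4,0,-3,0,0, 0.4,0,-3,0,0, 0.4,0,-3,0,0, 0.4,0,0,0,0, 0.4,0,0,0,0]'; python3 weigh.py; python3 st.py
```

```text
time_s: 4.15
position: [489.7, 210.5, 185.3]
tool_rot: [-90.5, -1.0, 74.7]
wrist_force: [-0.2, -0.9, -3.3]
gripper_width: 59.8
[-0.15  0.26 -2.69] [0.44 0.34 0.48] pos [490.  210.5 185.3] [489.6 210.3 184.2] [-90.41  -0.89  74.73]
t 4.55 pos [489.6 210.3 184.2] rot [-90.41  -0.89  74.73] F [-0.03  0.5  -2.46] w 60.2
A [-0.05  0.05]; B [-22.53  -4.94]; C [-40.28  -4.09]; L [  4.53 -13.31]; S [-36.18 -24.43]; D [-15.51 -20.76];
```

```bash
python3 -m jog '[0.4,-2.2,-0.7,-3,0, 0.4,-2.2,-0.7,-3,0, 0.4,-2.2,-0.7,-3,0, 0.4,-2.2,-0.7,-3,0, 0.4,-2.2,-0.6,-3,0, 0.4,-2.2,-0.6,-3,0, 0.4,-1.5,0,-2,0, 0.4,0,0,0,0]'
cat > weigh.py <<'E'
from station import r
import numpy as np
F=[];T=[];Q=[];P=[]
for i in range(16):
    r.capture("top");s=r.get_state()
    if i>3: F.append(s["wrist_force"]);T.append(s["tau"]);Q.append(s["joint_positions"]);P.append(s["position"])
print("F",np.mean(F,0).round(2),"tau",np.mean(T,0).round(2),np.std(T,0).round(2));print("q",np.mean(Q,0).round(2),"p",np.mean(P,0).round(1),"R",np.hypot(*np.mean(P,0)[:2]).round(1))
E
python3 weigh.py; python3 st.py
```

```text
time_s: 5.35
position: [647.7, 9.6, 219.0]
tool_rot: [-90.0, -0.6, 75.1]
wrist_force: [0.3, 0.4, -2.9]
gripper_width: 60.0
F [ 0.24 -0.14 -1.96] tau [ 7.000e-02 -5.199e+01  3.510e+00 -2.471e+01 -3.000e-02  7.000e-02
 -0.000e+00] [0.23 0.1  0.13 0.03 0.01 0.   0.  ]
q [-14.84  26.94  14.9   93.89  -8.58  60.05  78.27] p [646.   15.2 219.8] R 646.1
t 6.15 pos [646.2  14.4 219.8] rot [-89.99  -0.75  75.42] F [-0.02  0.27 -1.88] w 59.8
A [14.97 20.14]; B [-7.56 15.42]; C [-25.3   16.48]; L [19.39  6.72]; S [-21.45  -3.9 ]; D [-0.74 -0.48];
```

```bash
python3 -m jog '[0.4,4,0.5,1.4,0, 0.4,4,0.5,1.4,0, 0.4,4,0.5,1.4,0, 0.4,4,0.5,1.4,0, 0.4,3,0.5,1,0, 0.4,0,0,0,0, 0.4,0,0,0,0]'; python3 weigh.py; python3 st.py
```

```text
time_s: 6.85
position: [631.4, 219.4, 196.2]
tool_rot: [-90.1, -0.7, 75.1]
wrist_force: [1.1, -1.2, -1.6]
gripper_width: 60.1
F [ 0.32 -0.15 -2.39] tau [-3.000e-02 -5.512e+01  3.240e+00 -2.445e+01 -4.000e-02  4.000e-02
 -0.000e+00] [0.2  0.09 0.12 0.   0.01 0.   0.  ]
q [-30.48  30.11  12.37  91.82  -7.89  58.37  59.31] p [631.7 218.5 196.6] R 668.4
t 7.65 pos [631.4 219.3 196.4] rot [-90.11  -0.75  75.01] F [ 0.02 -0.67 -1.61] w 60.0
A [-4.58 13.52]; B [-27.08   8.63]; C [-44.83   9.58]; L [-0.06  0.13]; S [-40.83 -10.78]; D [-20.15  -7.21];
```

```bash
python3 -m jog '[0.4,0,3,0,0, 0.4,0,3,0,0, 0.4,0,3,0,0, 0.4,0,2,0,0, 0.4,0,0,0,0, 0.4,0,0,0,0]'; python3 st.py
```

```text
time_s: 8.25
position: [634.2, 221.9, 85.3]
tool_rot: [-90.3, -0.9, 75.1]
wrist_force: [0.3, -0.8, -1.6]
gripper_width: 59.8
t 8.25 pos [634.2 221.9  85.3] rot [-90.34  -0.93  75.06] F [ 0.33 -0.75 -1.58] w 59.8
A [-4.89 13.72]; B [-27.4    8.85]; C [-45.14   9.81]; L [-0.38  0.33]; S [-41.16 -10.55]; D [-20.47  -7.  ];
```

```bash
python3 -m jog '[0.4,-0.3,0.8,0.2,0, 0.4,0,0.7,0,0, 0.4,0,0.3,0,0]'; python3 st.py; python3 -m jog '[0.4,0,0.3,0,0, 0.4,0,0.2,0,0]'; python3 st.py
```

```text
time_s: 8.55
position: [633.5, 220.3, 69.7]
tool_rot: [-90.6, -1.1, 75.1]
wrist_force: [0.3, -0.5, -2.0]
gripper_width: 60.3
t 8.55 pos [633.5 220.3  69.7] rot [-90.6   -1.13  75.07] F [ 0.33 -0.53 -1.96] w 60.3
A [-4.72 13.7 ]; B [-27.23   8.84]; C [-44.98   9.8 ]; L [-0.22  0.31]; S [-41.   -10.56]; D [-20.31  -7.02]; time_s: 8.75
position: [634.1, 220.5, 65.1]
tool_rot: [-90.7, -1.2, 75.1]
wrist_force: [-0.1, 0.6, -2.6]
gripper_width: 60.1
t 8.75 pos [634.1 220.5  65.1] rot [-90.66  -1.18  75.06] F [-0.05  0.58 -2.6 ] w 60.1
A [-4.76 13.75]; B [-27.27   8.88]; C [-45.01   9.84]; L [-0.26  0.36]; S [-41.03 -10.52]; D [-20.35  -6.97];
```

```bash
python3 -m jog '[0.4,0,0.2,0,0, 0.4,0,0.2,0,0]'; python3 st.py|head -1; python3 -m jog '[0.4,0,0.2,0,0, 0.4,0,0.2,0,0]'; python3 st.py|head -1
```

```text
time_s: 8.95
position: [634.6, 220.7, 62.2]
tool_rot: [-90.7, -1.2, 75.1]
wrist_force: [-6.0, -1.3, 14.7]
gripper_width: 60.2
t 8.95 pos [634.6 220.7  62.2] rot [-90.68  -1.2   75.07] F [-5.95 -1.28 14.7 ] w 60.2
time_s: 9.15
position: [634.7, 220.7, 62.3]
tool_rot: [-90.6, -1.2, 75.1]
wrist_force: [-6.1, -2.2, 11.0]
gripper_width: 60.1
t 9.15 pos [634.7 220.7  62.3] rot [-90.62  -1.21  75.06] F [-6.08 -2.15 10.95] w 60.1
```

```bash
python3 -m jog '[0.7,0,0,0,0, 0.9,0,0,0,0, 1,0,0,0,0, 1,0,0,0,0]';python3 -m jog '[1,0,-3,0,0, 1,0,-3,0,0, 1,0,-3,0,0, 1,0,-3,0,0, 1,0,-1.5,0,0, 1,0,0,0,0, 1,0,0,0,0]'; python3 weigh.py;  python3 st.py
```

```text
time_s: 9.55
position: [636.3, 221.4, 64.3]
tool_rot: [-90.8, -1.4, 75.1]
wrist_force: [-0.0, -0.3, -0.2]
gripper_width: 86.1
time_s: 10.25
position: [632.5, 218.3, 200.1]
tool_rot: [-90.6, -1.2, 75.1]
wrist_force: [-0.0, -0.4, 0.2]
gripper_width: 91.9
F [ 0.11 -0.14 -0.06] tau [-0.000e+00 -5.333e+01  3.100e+00 -2.365e+01 -5.000e-02  1.000e-02
 -0.000e+00] [0.   0.1  0.01 0.03 0.   0.   0.  ]
q [-30.46  29.65  12.4   92.02  -7.93  58.01  59.51] p [632.7 218.3 200.4] R 669.3
t 11.05 pos [632.8 218.4 201. ] rot [-90.62  -1.19  75.06] F [-0.15 -0.3  -0.32] w 92.0
A [-4.52 13.68]; B [-27.02   8.81]; C [-44.77   9.77]; L [-0.01  0.29]; S [-40.78 -10.59]; D [-20.1   -7.04];
```

```bash
sed -i 's/B=(478,-20)/B=(478,-17)/' st.py; python3 -m jog '[1,-4.2,0,1.4,0, 1,-4.2,0,1.4,0, 1,-4.2,0,1.4,0, 1,-4.2,0,1.4,0, 1,-4.2,0,1.4,0, 1,-3,0,0.9,0, 1,0,0,0,0, 1,0,0,0,0]'; python3 st.py;python3 - <<'E'
from h import *
from station import r
s=r.get_state();c=r.capture("wrist");cv2.imwrite("pics/w2.png",c["image"][:,:,::-1]);np.savez("w2.npz",**c,pos=s["position"],rot=s["tool_rot"])
E
```

```text
time_s: 11.85
position: [490.2, 1.0, 194.6]
tool_rot: [-90.8, -1.4, 75.2]
wrist_force: [0.5, -0.1, 1.5]
gripper_width: 91.5
t 11.85 pos [490.2   1.  194.6] rot [-90.8   -1.38  75.17] F [ 0.45 -0.08  1.51] w 91.5
A [20.17  5.47]; B [-2.05  0.72]; C [-20.09   1.63]; L [24.65 -7.93]; S [-16.14 -18.74]; D [  4.55 -15.22];
```

View pics/w2.png

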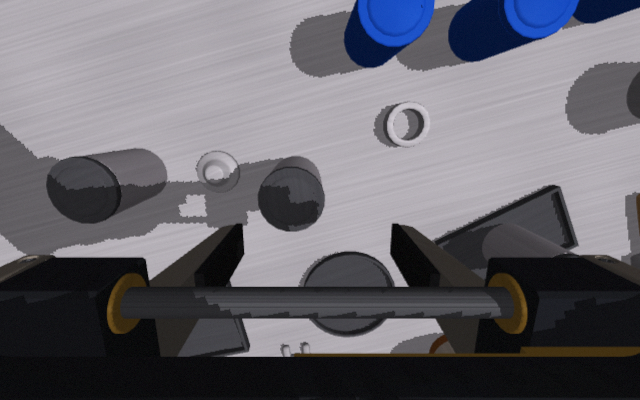

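Wrist view: lid B is at (292,198) and lid C at (84,189). Canister A stands in the long tray at the right. The ferrule and end cap have not been moved.

```bash
python3 - <<'E'
from h import *
c=np.load("w2.npz")
for q in((292,198),(84,189)):
  p=wray(c,c["pos"],c["rot"],*q,96);print(p,go(p,{"position":c["pos"],"tool_rot":c["rot"]}))
E
python3 -m jog '[1,-1.3,0,0.4,0, 1,0,0,0,0, 1,0,0,0,0]'; python3 st.py
```

```text
[481.10415823 -18.05677613] [-2.07  0.39]
[ 425.45744208 -191.72134503] [-20.29   1.33]
time_s: 12.2
position: [484.0, -9.2, 194.1]
tool_rot: [-90.8, -1.4, 75.4]
wrist_force: [-0.0, 0.2, 0.3]
gripper_width: 92.2
t 12.2 pos [484.   -9.2 194.1] rot [-90.83  -1.36  75.43] F [-0.03  0.22  0.35] w 92.2
A [21.34  5.03]; B [-0.91  0.38]; C [-18.94   1.38]; L [25.76 -8.39]; S [-15.09 -19.01]; D [  5.62 -15.59];
```

```bash
sed -i 's/B=(478,-17)/B=(480,-18)/;s/C=(423,-189)/C=(425,-191)/' st.py; python3 -m jog '[1,-0.9,3,0.2,0, 1,0,3,0,0, 1,0,2,0,0, 1,0,0,0,0, 1,0,0,0,0]'; python3 st.py
```

```text
time_s: 12.7
position: [484.5, -13.2, 112.5]
tool_rot: [-91.0, -1.5, 75.7]
wrist_force: [-0.6, 0.2, 0.5]
gripper_width: 92.0
t 12.7 pos [484.5 -13.2 112.5] rot [-91.03  -1.46  75.72] F [-0.61  0.24  0.51] w 92.0
A [21.74  5.07]; B [-0.57  0.31]; C [-18.7    1.38]; L [26.09 -8.38]; S [-14.8  -18.78]; D [  5.92 -15.47];
```

```bash
python3 -m jog '[1,-0.5,3,0.3,0, 1,0,2.9,0,0, 1,0,0,0,0]'; python3 st.py; python3 -m jog '[0.7,-0.3,0.1,0.1,0, 0.6,0,0,0,0, 0.5,0,0,0,0, 0.4,0,0,0,0, 0.4,0,0,0,0, 0.4,0,0,0,0]' 30; python3 st.py|head -1
```

```text
time_s: 13.0
position: [486.1, -14.9, 55.9]
tool_rot: [-91.5, -1.6, 75.9]
wrist_force: [-0.3, 0.7, -0.2]
gripper_width: 91.7
t 13.0 pos [486.1 -14.9  55.9] rot [-91.49  -1.64  75.86] F [-0.31  0.67 -0.19] w 91.7
A [21.88  5.21]; B [-0.45  0.51]; C [-18.57   1.62]; L [26.2  -8.24]; S [-14.72 -18.55]; D [  6.01 -15.29]; time_s: 13.6
position: [487.4, -17.9, 60.4]
tool_rot: [-91.9, -1.8, 75.9]
wrist_force: [-0.2, 0.1, -4.0]
gripper_width: 60.6
t 13.6 pos [487.4 -17.9  60.4] rot [-91.9   -1.78  75.87] F [-0.24  0.13 -3.97] w 60.6
```

Lift B and weigh.

```bash
python3 -m jog '[0.4,0,-1,0,0, 0.4,0,-2,0,0, 0.4,0,-3,0,0, 0.4,0,-3,0,0, 0.4,0,-3,0,0, 0.4,0,0,0,0, 0.4,0,0,0,0]'; python3 weigh.py; python3 st.py
```

```text
time_s: 14.3
position: [479.4, -19.9, 184.9]
tool_rot: [-91.6, -1.7, 75.9]
wrist_force: [-0.5, 0.4, -3.8]
gripper_width: 60.6
F [ 0.2  -0.04 -3.95] tau [ -0.   -34.73   1.69 -22.12  -0.07  -0.04  -0.  ] [0.   0.14 0.01 0.03 0.   0.   0.  ]
q [-15.55  12.65  16.8  119.67  -6.76  46.56  81.23] p [479.6 -20.2 184.4] R 480.0
t 15.1 pos [479.9 -20.2 184.9] rot [-91.56  -1.69  75.87] F [ 0.21 -0.05 -3.75] w 60.7
A [22.54  4.74]; B [0.21 0.05]; C [-17.9    1.15]; L [26.86 -8.71]; S [-14.06 -19.02]; D [  6.67 -15.76];
```

B weighs 3.95 N, which is the clamp, so it goes to the square tray.

```bash
python3 -m jog '[0.4,-2.5,0,-3.3,0, 0.4,-2.5,0,-3.3,0, 0.4,-2.5,0,-3.3,0, 0.4,-2.5,0,-3.3,0, 0.4,-2.2,0,-3.2,0, 0.4,-0.5,0,-0.7,0, 0.4,0,0,0,0, 0.4,0,0,0,0]'; python3 weigh.py;python3 st.py
```

```text
time_s: 15.9
position: [618.7, -188.0, 183.2]
tool_rot: [-91.4, -1.7, 76.2]
wrist_force: [-0.1, -0.1, -3.5]
gripper_width: 60.3
F [-0.06  0.22 -4.  ] tau [-3.000e-02 -5.326e+01  4.850e+00 -2.419e+01 -9.000e-02  1.000e-02
 -0.000e+00] [0.06 0.1  0.02 0.03 0.   0.   0.  ]
q [  0.59  28.96  19.41  96.71 -13.55  55.12 101.59] p [ 619.3 -188.1  183.9] R 647.2
t 16.7 pos [ 619.3 -188.5  183.7] rot [-91.45  -1.71  76.25] F [-0.   -0.66 -4.69] w 60.1
A [35.61 22.13]; B [13.25 17.59]; C [-4.86 18.82]; L [39.84  8.65]; S [-1.15 -1.38]; D [19.6   1.74];
```

```bash
python3 -m jog '[0.4,-0.9,2,-1.2,0, 0.4,0,3,0,0, 0.4,0,3,0,0, 0.4,0,2,0,0, 0.4,0,0,0,0, 0.4,0,0,0,0]';python3 st.py
```

```text
time_s: 17.3
position: [634.7, -198.9, 82.6]
tool_rot: [-91.7, -1.7, 76.3]
wrist_force: [-0.2, 0.2, -4.5]
gripper_width: 60.2
t 17.3 pos [ 634.7 -198.9   82.6] rot [-91.71  -1.72  76.26] F [-0.24  0.25 -4.5 ] w 60.2
A [36.26 23.86]; B [13.9  19.32]; C [-4.21 20.56]; L [40.48 10.38]; S [-0.51  0.36]; D [20.24  3.48];
```

```bash
python3 -m jog '[0.4,-0.4,0.7,0.4,0, 0.4,0,0.5,0,0, 0.4,0,0.3,0,0, 0.4,0,0.3,0,0]';python3 st.py|head -1;python3 -m jog '[0.4,0,0.2,0,0, 0.4,0,0.2,0,0]'; python3 st.py|head -1
```

```text
time_s: 17.7
position: [632.5, -202.8, 67.4]
tool_rot: [-92.1, -1.7, 76.3]
wrist_force: [-0.8, 0.1, -4.3]
gripper_width: 60.4
t 17.7 pos [ 632.5 -202.8   67.4] rot [-92.09  -1.71  76.25] F [-0.77  0.14 -4.27] w 60.4
time_s: 17.9
position: [633.1, -202.9, 65.0]
tool_rot: [-92.1, -1.7, 76.3]
wrist_force: [-7.1, 1.6, 16.2]
gripper_width: 60.2
t 17.9 pos [ 633.1 -202.9   65. ] rot [-92.14  -1.74  76.25] F [-7.08  1.6  16.15] w 60.2
```

```bash
python3 -m jog '[0.7,0,0,0,0, 0.9,0,0,0,0, 1,0,0,0,0, 1,0,0,0,0]'|head -2;python3 -m jog '[1,0,-3,0,0, 1,0,-3,0,0, 1,0,-3,0,0, 1,0,-3,0,0, 1,0,-1,0,0, 1,0,0,0,0, 1,0,0,0,0]'; python3 st.py
```

```text
time_s: 18.3
position: [635.9, -203.4, 68.0]
time_s: 19.0
position: [628.7, -205.7, 200.0]
tool_rot: [-92.4, -1.7, 76.3]
wrist_force: [0.1, -0.0, -1.0]
gripper_width: 92.1
t 19.0 pos [ 628.7 -205.7  200. ] rot [-92.36  -1.74  76.29] F [ 0.12 -0.03 -1.03] w 92.1
A [37.07 23.43]; B [14.71 18.9 ]; C [-3.4  20.14]; L [41.29  9.95]; S [ 0.29 -0.06]; D [21.05  3.05];
```

```bash
python3 -m jog '[1,-0.7,0,4.2,0, 1,-0.7,0,4.2,0, 1,-0.7,0,4.2,0, 1,-0.7,0,4.2,0, 1,-0.5,0,2.5,0, 1,0,0,0,0, 1,0,0,0,0]'|head -1; python3 st.py;python3 - <<'E'
from h import *
from station import r
s=r.get_state();c=r.capture("wrist");cv2.imwrite("pics/w3.png",c["image"][:,:,::-1]);np.savez("w3.npz",**c,pos=s["position"],rot=s["tool_rot"])
E
```

```text
time_s: 19.7
t 19.7 pos [ 421.3 -187.7  178.7] rot [-91.28  -1.72  76.42] F [-0.21  0.54 -0.1 ] w 91.8
A [40.25  2.76]; B [17.88 -1.72]; C [-0.23 -0.44]; L [ 44.44 -10.74]; S [  3.42 -20.65]; D [ 24.18 -17.59];
```

View pics/w3.png

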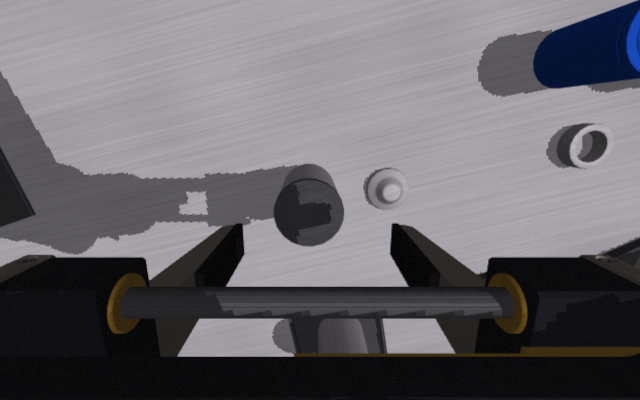

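Wrist view: lid C is at (309,212), and the end cap (387,190) lies below the right finger, lower than the fingertips will go.

```bash
python3 - <<'E'
from h import *
c=np.load("w3.npz")
p=wray(c,c["pos"],c["rot"],309,212,96);print(p,go(p,{"position":c["pos"],"tool_rot":c["rot"]}))
E
python3 -m jog '[1,-0.3,3,-0.3,0, 1,0,3,0,0, 1,0,0,0,0, 1,0,0,0,0]'|head -1; python3 st.py
```

```text
[ 425.09106556 -193.75977325] [-0.5  -0.51]
time_s: 20.15
t 20.15 pos [ 430.8 -190.6  116.6] rot [-91.4   -1.61  76.61] F [0.17 0.54 0.54] w 91.9
A [40.32  3.61]; B [17.93 -0.79]; C [-0.17  0.55]; L [44.46 -9.9 ]; S [  3.41 -19.67]; D [ 24.18 -16.68];
```

```bash
python3 -m jog '[1,-0.3,3,0.5,0, 1,0,3.2,0,0, 1,0,0,0,0]'|head -1; python3 st.py; python3 -m jog '[0.7,-0.3,0.1,0.3,0, 0.6,0,0.1,0,0, 0.5,0,0,0,0, 0.4,0,0,0,0, 0.4,0,0,0,0, 0.4,0,0,0,0]' 35|head -1; python3 st.py|head -1
```

```text
time_s: 20.45
t 20.45 pos [ 432.3 -192.1   56.4] rot [-91.84  -1.58  76.74] F [-0.76 -0.01 -0.46] w 91.6
A [40.44  3.7 ]; B [18.04 -0.65]; C [-0.06  0.74]; L [44.55 -9.81]; S [  3.47 -19.49]; D [ 24.25 -16.55]; time_s: 21.05
t 21.05 pos [ 431.8 -195.3   59.8] rot [-92.27  -1.6   76.79] F [ 0.18 -0.28 -6.08] w 60.1
```

```bash
python3 -m jog '[0.4,0,-1,0,0, 0.4,0,-2,0,0, 0.4,0,-3,0,0, 0.4,0,-3,0,0, 0.4,0,-3,0,0, 0.4,0,-1,0,0, 0.4,0,0,0,0, 0.4,0,0,0,0]' 45|head -1; python3 weigh.py; python3 st.py
```

```text
time_s: 21.85
F [ 0.14 -0.25 -6.5 ] tau [ 0.000e+00 -3.291e+01  1.950e+00 -2.321e+01 -9.000e-02  1.000e-02
 -0.000e+00] [0.   0.08 0.01 0.03 0.   0.   0.  ]
q [  1.85  10.75  22.82 121.08  -8.12  47.97 106.3 ] p [ 420.7 -196.9  192.9] R 464.5
t 22.65 pos [ 420.9 -196.9  193.3] rot [-91.68  -1.59  76.68] F [-0.08 -0.29 -5.94] w 59.7
A [41.17  2.75]; B [18.77 -1.63]; C [ 0.67 -0.26]; L [ 45.29 -10.77]; S [  4.22 -20.49]; D [ 25.   -17.52];
```

C weighs 6.5 N, which is the core, so it goes to the dish.

```bash
python3 -m jog '[0.4,3.7,0,-2.6,0, 0.4,3.7,0,-2.6,0, 0.4,3.7,0,-2.6,0, 0.4,3.7,0,-2.6,0, 0.4,3.7,0,-2.6,0, 0.4,3.5,0,-2.6,0, 0.4,1.5,0,-1.2,0, 0.4,0,0,0,0]'|head -1; python3 -m jog '[0.4,0,0,0,0, 0.4,0,0,0,0]'|head -1; python3 st.py
```

```text
time_s: 23.45
time_s: 23.65
t 23.65 pos [645.2  -0.7 201.9] rot [-91.49  -1.6   76.44] F [-0.2   0.75 -5.95] w 59.7
A [16.82 20.13]; B [-5.56 15.66]; C [-23.66  16.95]; L [21.    6.64]; S [-20.02  -3.26]; D [ 0.74 -0.21];
```

```bash
python3 -m jog '[0.4,0.6,2,-0.4,0, 0.4,0,3,0,0, 0.4,0,3,0,0, 0.4,0,3,0,0, 0.4,0,0.8,0,0, 0.4,0,0,0,0, 0.4,0,0,0,0]'|head -1; python3 st.py
```

```text
time_s: 24.35
t 24.35 pos [651.9  -3.1  84.9] rot [-91.65  -1.49  75.74] F [-0.17 -0.59 -5.84] w 60.0
A [16.64 21.04]; B [-5.68 16.29]; C [-23.8   17.36]; L [20.99  7.59]; S [-19.91  -2.8 ]; D [0.81 0.5 ];
```

```bash
python3 -m jog '[0.4,0.8,0.8,0,0, 0.4,0,0.6,0,0, 0.4,0,0.3,0,0, 0.4,0,0.3,0,0]'|head -1;python3 st.py;python3 -m jog '[0.4,0,0.2,0,0, 0.4,0,0.2,0,0]'|head -1; python3 st.py|head -1
```

```text
time_s: 24.75
t 24.75 pos [658.1   5.8  69. ] rot [-92.11  -1.67  75.75] F [ 0.03  0.55 -6.09] w 59.5
A [15.62 21.41]; B [-6.7  16.67]; C [-24.82  17.74]; L [19.97  7.97]; S [-20.93  -2.42]; D [-0.21  0.88]; time_s: 24.95
t 24.95 pos [658.4   6.1  64.8] rot [-92.13  -1.67  75.77] F [-0.47  0.37 -6.06] w 59.8
```

```bash
python3 -m jog '[0.4,0,0.2,0,0]'|head -1;python3 st.py|head -1;python3 -m jog '[0.4,0,0.2,0,0]'|head -1; python3 st.py|head -1
```

```text
time_s: 25.05
t 25.05 pos [658.7   6.1  63.7] rot [-92.13  -1.68  75.77] F [-6.37  0.83 12.55] w 59.8
time_s: 25.15
t 25.15 pos [658.9   6.   63.7] rot [-92.11  -1.71  75.76] F [-8.38  1.05 14.94] w 59.6
```

Contact. Release, raise and back off for a clear top view.

```bash
python3 -m jog '[0.7,0,0,0,0, 0.9,0,0,0,0, 1,0,0,0,0, 1,0,0,0,0]'|head -2;python3 -m jog '[1,0,-3,0,0, 1,0,-3,0,0, 1,0,-3,0,0, 1,0,-3,0,0, 1,0,-3,0,0, 1,0,0,3,0, 1,0,0,4,0, 1,0,0,4,0]'|head -2; python3 -m jog '[1,0,0,4,0, 1,0,0,4,0, 1,0,0,3,0, 1,0,0,0,0, 1,0,0,0,0, 1,0,0,0,0]'|head -3
python3 - <<'E'
from h import *
from station import r
c=r.capture("top");np.savez("top1.npz",**c);im=c["image"][:,:,::-1]
cv2.imwrite("pics/top1.png",cv2.resize(im[90:300,130:400],None,fx=2.9,fy=2.9,interpolation=cv2.INTER_CUBIC))
c=r.capture("scene");np.savez("scene1.npz",**c);cv2.imwrite("pics/scene1.png",c["image"][:,:,::-1])
E
```

```text
time_s: 25.55
position: [662.9, 5.8, 68.0]
time_s: 26.35
position: [551.1, 27.9, 218.7]
time_s: 26.95
position: [438.2, 57.3, 213.8]
tool_rot: [-93.2, -2.0, 75.6]
```

View pics/top1.png

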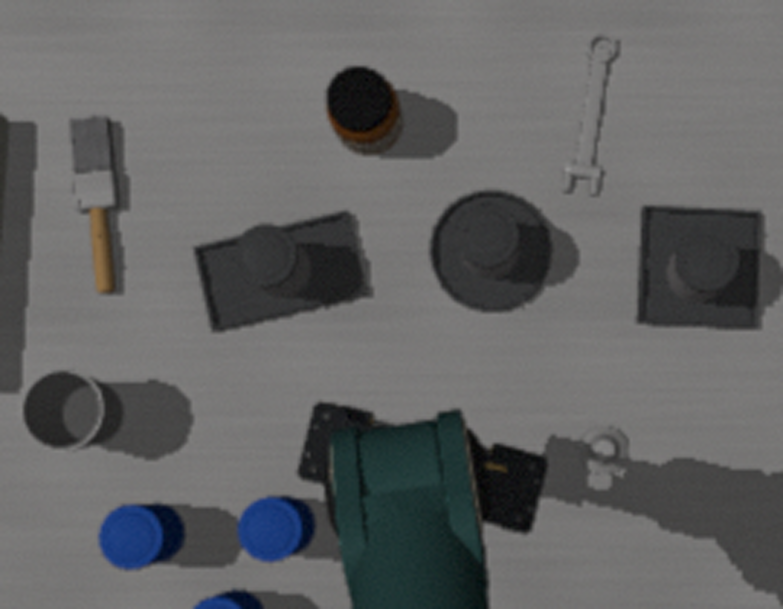

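View pics/scene1.png

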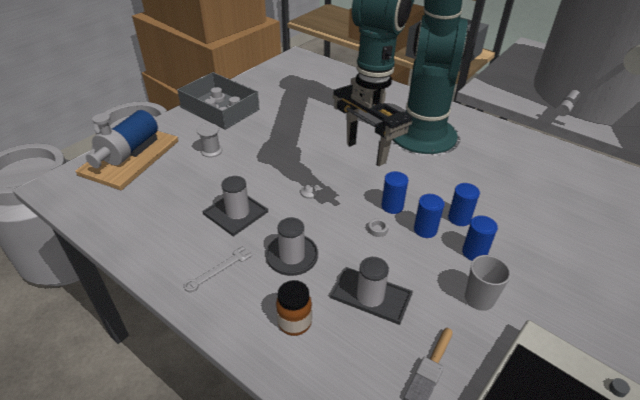

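Each canister stands upright in its own tray. Lids in the top crop are at (269,257) long, (488,239) dish and (704,263) square. The bystanders look unmoved. Next I put numbers on the offsets.

Run:
```python
from h import *
t=np.load("top1.npz");
for n,q,T in (("L",(269,257),(630,219)),("D",(488,239),(649,6)),("S",(704,263),(630,-203))):
    p=ray(t,(q[0]-1.4)/2.9+130,(q[1]-1.4)/2.9+90,96+4);print(n,p.round(),np.hypot(*(p-T)).round(1))
from station import r
s=r.get_state();print(s["time_s"],s["wrist_force"].round(2),np.abs(s["joint_velocities"]).max())
r.finish_job()
```

```text
L [632. 217.] 2.4
D [647.   9.] 3.8
S [ 622. -196.] 11.2
27.05 [0.2  0.38 0.32] 0.26736302286116326
the job is handed in; nothing more can be done
```

I lifted and weighed all three canisters, stood each in its tray, and handed the job in at 27 s of the 66 s allowed. `finish_job` reports no verdict, so I don't know the judged result.

| Canister | Measured weight | Contents | Tray | Offset from tray centre | Limit |
|---|---|---|---|---|---|
| A | about 2.3 N | gasket | long tray | about 2 mm | 52 mm |
| B | about 4.0 N | clamp | square tray | about 11 mm | 42 mm |
| C | about 6.5 N | core | dish | about 4 mm | 36 mm |

- **Last checks:** in the top and scene views all three stand upright on their tray floors. The bystanders look unmoved by eye; I did not measure their shift. The ferrule was hidden by the arm in the top view but shows in its place in the scene view. The gripper was open and clear, with the wrist force near zero.
- **Disagreements:** A's weight first read anywhere from 2.0 to 2.7 N. An empty reading afterwards, near zero, settled it as the gasket. The tool tilted by up to about 4° as the moves added up, but each canister stood flat once released. The square tray's offset is 11 mm from the camera, while the tool's own pose on release put it at about 3 mm. Both are well inside the limit.

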